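Portion the new potatoes

ROBOT

A 6-joint arm with a two-finger parallel gripper is mounted at the origin on the work surface. World frame = base frame: x ahead of the robot, y to its left, z up, the work surface at z = 0. Lengths are in m, angles in rad, forces in N, time in s.
With the tool pointing down it reaches from about 0.325 to 0.875 m from the base axis. Payload 4.4 kg.
Tool frame: the origin (TCP) lies at the very end of the fingers, on their centre line; the grasp point (between the pads) lies 19 mm behind it; z points along the fingers, x is the direction in which the jaws open and shut, and the axes are right-handed (so a half turn about z gives the same grasp; the last joint's range is limited). The gripper opens to 85 mm and grips with 20 to 120 N. Pads are 22 mm wide; open, the fingers measure 114 mm over their backs; the gripper's body (76 mm by 85 mm) begins 54 mm behind the grasp point. The pads swing forward as they close: fully open they stand 13 mm farther back than shut.
Start: joints at [-1.268, 0.207, 1.542, -0, 1.393, -0.15], TCP at [0.252, -0.517, 0.231] pointing down, gripper open.
Joint ranges: [-2.73, 2.73], [-0.86, 2.22], [0.23, 2.46], [-1.11, 4.25], [0.08, 2.63], [-2.82, 2.82]. Speed limits (rad/s): [2.79, 2.79, 3.14, 3.14, 3.14, 3.14].

INTERFACE

Orientations are given as a rotation vector (axis times angle).
In Python, from cell import env gives the robot as it stands. The module is installed in compiled form; this text tells all that it offers.
- The arm moves only by the shell command python3 -m creep 'ROWS' [FORCE]. ROWS is JSON, a list of rows, each a list of 7 numbers: the gripper's target within -1 to 1 (fully open at 1, half-way at 0, shut at -1), then the shift along the tool's x, y, z in mm, then the turn, a rotation vector about the tool's x, y, z in degrees. A call has 1 to 8 rows; each row shifts and turns the commanded pose from where the row before left it, along the tool's axes as they then stand; what a row does not reach is not made up. A row lasts 1/12 s, in which the tool goes at most 41.7 mm and 7.16 degrees, less where a joint would pass 70% of its speed; a pose out of reach is approached as far as the arm can. A call with a gripper value outside its range is refused whole. The fingers move at their own pace and stop on an object; FORCE is the grip in N (left out, the last holds). Time passes only in rows, so rows that do not move let the fingers close. It gives the time, the measured TCP pose, the force and the opening at its end, in the units of the state.
- env.sense(): the state, without advancing time (a new reading comes with each control period).
- env.get_image(name): name is "scene" or "top"; returns (picture, depth): 420x560x3 uint8, blue, green, red; 420x560 float32, m along the optical axis (not along the pixel's ray), 0 where there is no reading.
- env.camera_params(name): a dict with "camera_matrix" (3x3 intrinsics, pixels), "D" ([k1, k2, p1, p2, k3] as OpenCV has them; the pictures are not rectified), "xyz" and "orientation" of the camera in the world. Camera axes: x right, y up, looking along -z (the intrinsics and any distortion apply to the point x, -y, -z); pixel columns grow to the right and rows downward; lengths in m; the calibration is good to about 2 mm. A picture is of the moment at which its call begins. camera_params takes no time and is no camera call.
- env.sign_off(): hands the job in, once; it reports no verdict.
Trained networks look in the newest picture that a camera, given by its name, has taken for a name from the list of things; names that differ only in an ending like _2 or _b are one class to them, and where a whole thing is asked for, a point or a joint stands for the part that bears it (a point fixed in the world has none). Each returns a list of dicts, best first, with "conf" (0 to 1); they miss things now and then, are a little off and sometimes report something else, mostly with a low value. They report only what shows in the picture. A call takes as long as a camera call.
- env.cut_out(target, camera): "mask" (420x560 bool, what is visible of it).
- env.spot_point(target, camera): "xyz" ([x, y, z] in m, in world coordinates, good to about 4 mm: a listed point, or the origin of a listed thing).
The state is a dict: "time_s": time; "qpos": joint angles; "dq": joint speeds; "effort": joint torques, N m; "ee_pos": TCP position; "ee_rot": TCP orientation; "contact_force": force on the tool from outside, world axes, zero at the start; "ft_torque": the same for the moment, N m; "grip_width": opening from 0.0 (shut) to 1.0 (fully open).
Only numpy, scipy, OpenCV 4.12 (cv2) and the standard library are available. Lean on these libraries where they do the work, as an engineer would, in place of code of your own. Each camera call takes 0.05 s, during which the arm holds its last target. There are 200 camera calls.

TASK

Plate up a portion on the restaurant pass: take the scoop out of its tray and use it to scoop potatoes from the oven pan into the serving bowl until at least four of the five are in the bowl, tipping them in from low over it; a fifth may go too or stay in the pan. Then set the scoop back down level inside its tray and let go. Only the scoop touches the potatoes, never the gripper; leave the bowl where it stands (a nudge of a few centimetres at most) and do not disturb the other things.

Things in the scene. Friction and masses are not known exactly. Their poses are not given: they have to be found in the camera images.
- scoop: aluminium scoop, 0.26 kg, in the tray. Flat open shovel 100 mm long (own x), 130 wide (y): floor 2 mm, walls 3, smooth (friction about 0.3); back wall 45 high at x=-50; sides 45 high, sloping down to 10 in the front 45 mm; open mouth with bare floor edge at x=+50, facing roughly away from the robot. Origin: centre of the underside; x out of the mouth, z up. Leaning handle: see scoop_grip
- scoop_grip (a point): grip point on the axis of the scoop's straight black rubber handle, at x=-90.5, z=115.6 mm in the scoop's frame. Handle 24 mm wide (y), 22 thick, 115 long; it rises from x=-48, z=42 leaning 30 degrees back from vertical (direction -0.5, 0, 0.866) and goes on 30 mm past this point. Pinch it across its 24 mm, tool in line with the handle. Axes as the scoop
- scoop_lip (a point): middle of the scoop's lip, on its underside (scoop frame x = +50 mm, z = 0); axes as the scoop
- pan: fixed dark steel oven pan, open above, 320 mm (own x) by 154 (own y), 60 high, walls and floor 4 mm, smooth; origin: centre of the underside, x roughly away from the robot. The five potatoes start in its far part (own x about 0 to 140 mm, loosely two, one, two); its near part is free. Wire grips on the long sides reach 16 mm out, look only
- tray: low square-cornered wooden tray for the scoop, fixed, 200 mm (own x) by 190 mm (own y), rim 12 mm high, walls and floor 4 mm thick; origin: centre of the underside
- bowl: white serving bowl, loose, 0.65 kg, 200 mm across the rim, 65 mm high, wall 5 mm, floor about 5 mm, foot narrower; origin: centre of the underside
- bowl_mouth (a point): point on the bowl's axis 50 mm above its underside, in its mouth
- potato0: small new potato, egg-shaped solid of revolution, 41 mm long (own x), 32 mm thick, about 20 g, hard and slippery; origin: its centre
- potato1: small new potato, egg-shaped solid of revolution, 41 mm long (own x), 32 mm thick, about 20 g, hard and slippery; origin: its centre
- potato2: small new potato, egg-shaped solid of revolution, 41 mm long (own x), 32 mm thick, about 20 g, hard and slippery; origin: its centre
- potato3: small new potato, egg-shaped solid of revolution, 41 mm long (own x), 32 mm thick, about 20 g, hard and slippery; origin: its centre
- potato4: small new potato, egg-shaped solid of revolution, 41 mm long (own x), 32 mm thick, about 20 g, hard and slippery; origin: its centre
- mill: bystander: turned dark wooden pepper mill, 52 mm wide, 145 mm tall; origin: centre of the underside
- sauce_bottle: bystander: clear bottle with white cap, 52 mm wide, 150 mm tall; origin: centre of the underside
- jar: bystander: amber spice jar, 54 mm wide, 100 mm tall; origin: centre of the underside
- oil: bystander: green glass oil bottle, 54 mm wide, 190 mm tall; origin: centre of the underside
- dishes: bystander: stack of small white sauce dishes, 90 mm wide, 60 mm high; origin: centre of the underside
- spatula: bystander: spatula lying flat, 240 mm long, origin under its middle

How it is judged:
By the outcome, as a careful person would: the job done as asked, in the order asked, and still so for the second after the job is handed in, with the robot touching nothing.
It also fails if it takes over 72 s, if anything falls off the work surface, if the arm or the gripper's body presses on something with over 40 N, if the wrist force passes 120 N, or if a joint passes its speed limit or range.

## Working session

There is one attempt and no reset: what is moved stays moved. The work goes in short steps, Python scripts to look and compute and a shell command to move; the robot and the scene stay as the last step left them, time stands still between calls to the robot, and variables do not carry over. Pictures are saved under pics/ and viewed, about 8 in all and at most 12, crops included, and the job is handed in when it is done.

```bash
mkdir -p pics; cat > h.py <<'E'
import numpy as np, cv2, json
from cell import env
from scipy.spatial.transform import Rotation as R
def snap(n,f):
    im,d=env.get_image(n); cv2.imwrite('pics/'+f,im); return im,d
def cam(n):
    p=env.camera_params(n); o=np.array(p['orientation'],float)
    if o.shape==(3,3): r=o
    elif o.size==3: r=R.from_rotvec(o).as_matrix()
    else: r=R.from_quat(o).as_matrix()
    return np.array(p['camera_matrix'],float),np.array(p['D'],float),np.array(p['xyz'],float),r
def cloud(n,d,mask):
    K,D,t,r=cam(n); v,u=np.nonzero(mask&(d>0)); z=d[v,u]
    q=cv2.undistortPoints(np.stack([u,v],1).astype(float)[:,None],K,D)[:,0]
    return np.stack([q[:,0]*z,-q[:,1]*z,-z],1)@r.T+t
def st():
    s=env.sense(); print('t',round(s['time_s'],2),'pos',np.round(s['ee_pos'],4),'F',np.round(s['contact_force'],1),'w',round(float(s['grip_width']),3),'q',np.round(s['qpos'],3)); return s
E
cat > a.py <<'E'
from h import *
s=st(); print(np.round(R.from_rotvec(s['ee_rot']).as_matrix(),3))
print(env.camera_params('top')['orientation'],env.camera_params('top')['xyz'])
ims=[snap(n,n+'0.png') for n in('scene','top')]
for n in ['scoop','scoop_grip','scoop_lip','pan','tray','bowl','bowl_mouth','potato0']:
    for c in ('top','scene'):
        print(n,c,[(np.round(x['xyz'],3).tolist(),round(x['conf'],2)) for x in env.spot_point(n,c)][:6])
E
python3 a.py
```

```text
t 0.0 pos [ 0.2513 -0.5163  0.2301] F [-0.5 -0.  -0.5] w 1.0 q [-1.268  0.207  1.543 -0.     1.394 -0.151]
[[ 0.438 -0.899 -0.001]
 [-0.899 -0.438  0.002]
 [-0.002 -0.    -1.   ]]
[ 0.05597798 -0.04598599 -1.58521884] [ 0.47053528 -0.01625797  1.98257538]
scoop top [([0.6, -0.357, 0.001], 0.62)]
scoop scene [([0.598, -0.353, 0.006], 0.84), ([0.724, 0.069, 0.022], 0.51), ([0.511, -0.358, 0.121], 0.39)]
scoop_grip top []
scoop_grip scene [([0.51, -0.359, 0.118], 0.98)]
scoop_lip top [([0.652, -0.348, 0.004], 0.61)]
scoop_lip scene [([0.654, -0.35, 0.003], 0.69)]
pan top [([0.612, 0.01, 0.003], 0.59)]
pan scene [([0.613, 0.01, -0.0], 0.65)]
tray top [([0.598, -0.354, 0.0], 0.82)]
tray scene [([0.592, -0.35, 0.001], 0.96), ([0.674, 0.026, 0.018], 0.2)]
bowl top [([0.57, 0.346, 0.003], 0.78)]
bowl scene [([0.571, 0.345, -0.0], 0.79)]
bowl_mouth top [([0.573, 0.351, 0.049], 0.79)]
bowl_mouth scene [([0.574, 0.346, 0.054], 0.77)]
potato0 top [([0.723, 0.063, 0.02], 0.61), ([0.732, -0.024, 0.017], 0.53), ([0.63, 0.055, 0.017], 0.51), ([0.677, 0.027, 0.02], 0.4), ([0.64, -0.029, 0.019], 0.39)]
potato0 scene [([0.675, 0.026, 0.02], 0.64), ([0.722, 0.067, 0.02], 0.57), ([0.733, -0.023, 0.017], 0.53), ([0.636, -0.027, 0.024], 0.52)]
```

View pics/top0.png

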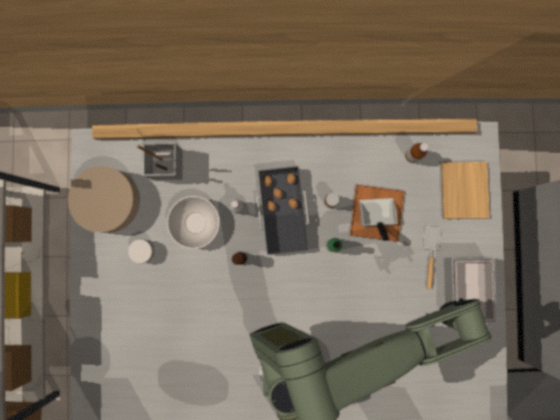

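View pics/scene0.png

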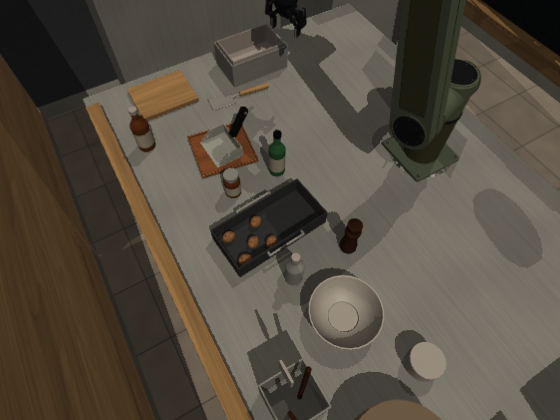

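```bash
cat > b.py <<'E'
from h import *
for n in('top',):
    im,d=env.get_image(n)
    for t in ('pan','tray','scoop','bowl'):
        r=env.cut_out(t,n)
        if not r: print(t,'none'); continue
        p=cloud(n,d,r[0]['mask'])
        rect=cv2.minAreaRect((p[:,:2]*1000).astype(np.float32))
        print(t,r[0]['conf'],len(p),'rect',np.round(rect[0],1),np.round(rect[1],1),round(rect[2],1),'z',np.round(np.percentile(p[:,2],[2,50,98]),3))
        if t=='pan':
            q=p[p[:,2]>.05]; rect=cv2.minAreaRect((q[:,:2]*1000).astype(np.float32)); print('rim',rect)
im,d=env.get_image('scene')
for t in ('scoop_grip','scoop'):
    r=env.cut_out(t,'scene')
    m=r[0]['mask'];p=cloud('scene',d,m)
    hsv=im[m].max(1) if False else None
    v,u=np.nonzero(m&(d>0)); dark=im[v,u].max(1)<80
    h=p[dark&(p[:,2]>.06)]
    print(t,len(p),len(h))
    c=h.mean(0);u_,s_,vt=np.linalg.svd(h-c,full_matrices=False); print('handle',np.round(c,4),np.round(vt[0],3),s_, np.round(h.min(0),3),np.round(h.max(0),3))
E
python3 b.py
```

```text
pan 0.55 3383 rect [611.   7.] [324.9 188.3] 5.9 z [-0.007  0.005  0.063]
rim ((611.65087890625, 8.823806762695312), (320.24090576171875, 184.7246551513672), 5.929779052734375)
tray 0.67 1463 rect [ 597.6 -358.1] [198.9 200.6] 81.4 z [-0.007  0.005  0.017]
scoop 0.92 1080 rect [ 574.5 -357.4] [140.3 168.5] 89.8 z [-0.004  0.008  0.143]
bowl 0.56 2185 rect [571.8 347.2] [196.7 198.2] 59.1 z [-0.001  0.027  0.07 ]
scoop_grip 125 4
handle [0.6464 0.0855 0.0621] [0.962 0.212 0.172] [0.01786044 0.0019035  0.0011464 ] [0.632 0.082 0.06 ] [0.655 0.088 0.064]
scoop 1425 256
handle [ 0.526  -0.3535  0.1081] [ 0.519  0.033 -0.854] [0.50207791 0.13048495 0.07676541] [ 0.492 -0.371  0.06 ] [ 0.56  -0.343  0.152]
```

The top view shows the pan at about (285,210) with the potatoes in its far part, the tray and scoop at (378,212), the bowl at (194,221), and the oil, jar, mill and sauce bottle close to the pan. The scene view agrees.

```bash
cat >> h.py <<'E'
from scipy.linalg import logm,expm
def toolR(yaw,pitch):  # scoop yaw, pitch = mouth-up angle (deg); returns tool rotation when gripped nominally
    Rs=R.from_euler('z',yaw,degrees=True).as_matrix()@R.from_euler('y',-pitch,degrees=True).as_matrix()
    z=np.array([.5,0,-.8660254]);x=np.array([0,-1.,0]);return Rs@np.stack([x,np.cross(z,x),z],1)
def Tm(p,Rm): T=np.eye(4);T[:3,:3]=Rm;T[:3,3]=p;return T
def cur():
    s=env.sense();return Tm(s['ee_pos'],R.from_rotvec(s['ee_rot']).as_matrix())
def plan(T0,T1,n):
    S=expm(np.real(logm(np.linalg.inv(T0)@T1))/n)
    print(n,'rows',np.round(np.r_[S[:3,3]*1000,R.from_matrix(S[:3,:3]).as_rotvec(degrees=True)],2).tolist())
G=np.array([-.0905,0,.1156])
def tcp(o,yaw,pitch):  # scoop origin -> TCP pose
    Rt=toolR(yaw,pitch); Rs=R.from_euler('z',yaw,degrees=True).as_matrix()@R.from_euler('y',-pitch,degrees=True).as_matrix()
    return Tm(np.array(o)+Rs@G+.019*Rt[:,2],Rt)
E
python3 - <<'E'
from h import *
im,d=env.get_image('scene');m=env.cut_out('scoop','scene')[0]['mask'];p=cloud('scene',d,m)
im,d=env.get_image('top');m=env.cut_out('scoop','top')[0]['mask'];p=cloud('top',d,m)
q=p[(p[:,2]<.06)&(p[:,0]>.54)];print('body',cv2.minAreaRect((q[:,:2]*1000).astype(np.float32)))
for n in ['oil','jar','mill','sauce_bottle','dishes']: print(n,[(np.round(x['xyz'],3).tolist(),round(x['conf'],2)) for x in env.spot_point(n,'top')][:1])
g=np.array([.510,-.3575,.1195]);Rt=toolR(4,0)
T=Tm(g+.019*Rt[:,2],Rt);A=Tm(g-.101*Rt[:,2],Rt)
C=cur();H=C.copy();H[:3,3]=A[:3,3];H[2,3]=.30
H[:3,:3]=A[:3,:3]
plan(C,H,10);plan(H,A,4);plan(A,T,8)
E
```

```text
body ((600.55615234375, -357.92938232421875), (110.7972183227539, 138.71807861328125), 2.684356689453125)
oil [([0.476, -0.175, -0.002], 0.52)]
jar [([0.648, -0.17, 0.001], 0.58)]
mill [([0.431, 0.172, 0.002], 0.76)]
sauce_bottle [([0.63, 0.184, -0.0], 0.53)]
dishes [([0.463, 0.55, -0.007], 0.82)]
10 rows [-9.05, -25.71, -1.14, 2.96, 0.57, 2.14]
4 rows [0.0, 11.63, 20.14, -0.0, -0.0, 0.0]
8 rows [0.0, -0.0, 15.0, -0.0, -0.0, 0.0]
```

```bash
python3 -m creep '[[1,-9.05,-25.7,-1.14,2.96,0.57,2.14],[1,-9.05,-25.7,-1.14,2.96,0.57,2.14],[1,-9.05,-25.7,-1.14,2.96,0.57,2.14],[1,-9.05,-25.7,-1.14,2.96,0.57,2.14],[1,-9.05,-25.7,-1.14,2.96,0.57,2.14]]'
python3 -m creep '[[1,-9.05,-25.7,-1.14,2.96,0.57,2.14],[1,-9.05,-25.7,-1.14,2.96,0.57,2.14],[1,-9.05,-25.7,-1.14,2.96,0.57,2.14],[1,-9.05,-25.7,-1.14,2.96,0.57,2.14],[1,-9.05,-25.7,-1.14,2.96,0.57,2.14]]'
python3 -m creep '[[1,0,11.6,20.1,0,0,0],[1,0,11.6,20.1,0,0,0],[1,0,11.6,20.1,0,0,0],[1,0,11.6,20.1,0,0,0],[1,0,0,0,0,0,0]]'
python3 - <<'E'
from h import *
s=st(); im,d=snap('scene','s1.png')
for n in ['scoop_grip','scoop_lip','scoop']: print(n,[(np.round(x['xyz'],3).tolist(),round(x['conf'],2)) for x in env.spot_point(n,'scene')][:1])
m=env.cut_out('scoop','scene')[0]['mask'];p=cloud('scene',d,m);v,u=np.nonzero(m&(d>0));h=p[(im[v,u].max(1)<80)&(p[:,2]>.06)]
print(len(h),h.mean(0).round(4),h.min(0).round(3),h.max(0).round(3))
g=np.array([.510,-.3575,.1195]);Rt=toolR(3.5,0)
plan(cur(),Tm(g+.019*Rt[:,2],Rt),8)
cv2.imwrite('pics/s1c.png',cv2.resize(im[60:220,150:350],None,fx=3,fy=3))
E
```

```text
time_s: 2.17
ee_pos: [0.3533, -0.4271, 0.2497]
ee_rot: [-2.33, 1.786, -0.266]
contact_force: [0.3, -0.0, -0.0]
grip_width: 1.001
time_s: 2.58
ee_pos: [0.4602, -0.3601, 0.3004]
ee_rot: [-1.983, 1.852, -0.496]
contact_force: [0.2, -0.6, 0.8]
grip_width: 0.999
time_s: 3.0
ee_pos: [0.4573, -0.3575, 0.2014]
ee_rot: [-1.986, 1.853, -0.48]
contact_force: [-0.6, 1.4, -1.7]
grip_width: 1.005
t 3.0 pos [ 0.4573 -0.3575  0.2014] F [-0.6  1.4 -1.7] w 1.005 q [-1.07   0.075  1.848  0.545  1.064  0.2  ]
scoop_grip [([0.511, -0.359, 0.121], 0.84)]
scoop_lip [([0.652, -0.349, 0.007], 0.98)]
scoop [([0.601, -0.353, 0.002], 0.9)]
251 [ 0.5265 -0.3537  0.1079] [ 0.493 -0.372  0.06 ] [ 0.559 -0.342  0.152]
8 rows [-0.2, 0.23, 15.25, -0.01, 0.01, 0.07]
```

View pics/s1c.png

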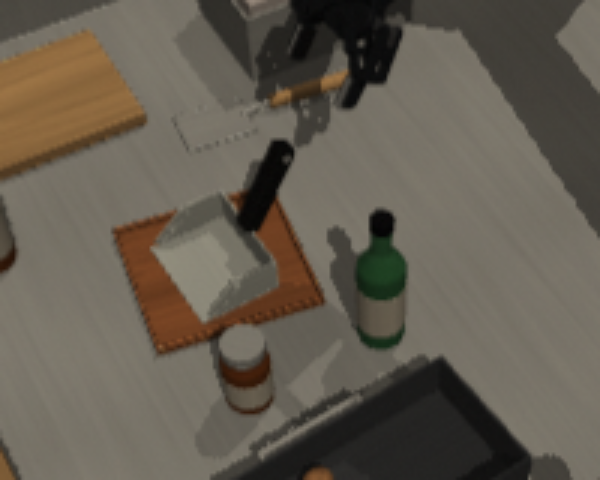

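```bash
python3 - <<'E'
from h import *
K,D,t,r=cam('scene')
def proj(P):
    c=(np.array(P)-t)@r; c=c*[1,-1,-1]; return cv2.projectPoints(c[None],np.zeros(3),np.zeros(3),K,D)[0].ravel()
C=cur()
for dx in(-.04,0,.04):
  for dz in (-.013,0): print(dx,dz,np.round((proj((C@[dx,0,dz,1])[:3])-[150,60])*3))
print('grip',(proj([.51,-.358,.12])-[150,60])*3)
E
```

```text
-0.04 -0.013 [335.  97.]
-0.04 0 [330. 107.]
0 -0.013 [314.  74.]
0 0 [309.  85.]
0.04 -0.013 [294.  52.]
0.04 0 [289.  63.]
grip [275.35688283 165.08788117]
```

```bash
python3 -m creep '[[1,-0.2,0.2,15.2,0,0,0],[1,-0.2,0.2,15.2,0,0,0],[1,-0.2,0.2,15.2,0,0,0],[1,-0.2,0.2,15.2,0,0,0.1],[1,-0.2,0.2,15.2,0,0,0.1],[1,-0.2,0.2,15.2,0,0,0.1],[1,-0.2,0.2,15.2,0,0,0.1],[1,-0.2,0.2,15.2,0,0,0.1]]'
python3 -m creep '[[1,0,0,0,0,0,0],[-1,0,0,0,0,0,0],[-1,0,0,0,0,0,0],[-1,0,0,0,0,0,0],[-1,0,0,0,0,0,0],[-1,0,0,0,0,0,0],[-1,0,0,0,0,0,0],[-1,0,0,0,0,0,0]]' 80
python3 - <<'E'
from h import *
st();C=cur();print(C.round(3))
Rt=C[:3,:3];U=C.copy();U[2,3]+=.2;plan(C,U,8)
E
```

```text
time_s: 3.92
ee_pos: [0.5199, -0.3565, 0.1027]
ee_rot: [-1.978, 1.859, -0.498]
contact_force: [0.3, 0.4, 0.1]
grip_width: 0.995
time_s: 4.58
ee_pos: [0.5189, -0.3561, 0.1024]
ee_rot: [-1.978, 1.859, -0.496]
contact_force: [-2.1, 0.8, 5.9]
grip_width: 0.271
t 4.58 pos [ 0.5189 -0.3561  0.1024] F [-2.1  0.8  5.9] w 0.271 q [-0.961  0.293  1.83   0.62   0.831  0.165]
[[ 0.063 -0.864  0.5    0.519]
 [-0.998 -0.053  0.034 -0.356]
 [-0.003 -0.501 -0.866  0.102]
 [ 0.     0.     0.     1.   ]]
8 rows [-0.06, -12.52, -21.64, -0.0, -0.0, 0.0]
```

```bash
python3 -m creep '[[-1,0,-4,-7,0,0,0],[-1,0,-10,-17.3,0,0,0],[-1,0,-16,-27.7,0,0,0],[-1,0,-16,-27.7,0,0,0],[-1,0,-16,-27.7,0,0,0],[-1,0,-16,-27.7,0,0,0],[-1,0,-16,-27.7,0,0,0],[-1,0,-16,-27.7,0,0,0]]'
cat > c.py <<'E'
from h import *
import sys
st();C=cur()
Rn=toolR(0,0) # scoop->tool nominal: Rs = Rt @ Rn.T
Rs=C[:3,:3]@Rn.T; o=C[:3,3]-.019*C[:3,2]-Rs@G
print('nominal scoop origin',o.round(4),'x',Rs[:,0].round(3),'lip',(o+Rs[:,0]*.05).round(4))
for c in('scene','top'):
    im,d=snap(c,f'{sys.argv[1]}_{c}.png')
    for n in ['scoop_grip','scoop_lip','scoop']: print(c,n,[(np.round(x['xyz'],3).tolist(),round(x['conf'],2)) for x in env.spot_point(n,c)][:1])
    k=env.cut_out('scoop',c)
    if k:
        p=(cloud(c,d,k[0]['mask'])-o)@Rs   # points in nominal scoop frame
        q=p[(p[:,2]<.05)&(p[:,2]>-.03)&(abs(p[:,0])<.09)&(abs(p[:,1])<.1)]
        print(c,'body in nominal frame: rect',cv2.minAreaRect((q[:,:2]*1000).astype(np.float32)),'x',np.percentile(q[:,0],[1,99]).round(4),'y',np.percentile(q[:,1],[1,99]).round(4))
        f=q[(abs(q[:,1])<.05)&(abs(q[:,0])<.042)&(abs(q[:,2])<.02)]
        if len(f)>30: A=np.c_[f[:,:2],np.ones(len(f))];print('floor plane (dz/dx,dz/dy,z0)',np.linalg.lstsq(A,f[:,2],rcond=None)[0].round(4),len(f))
E
python3 c.py lift
```

```text
time_s: 5.25
ee_pos: [0.5176, -0.355, 0.3211]
ee_rot: [-1.979, 1.861, -0.487]
contact_force: [0.8, -0.9, -2.4]
grip_width: 0.271
t 5.25 pos [ 0.5176 -0.355   0.3211] F [ 0.8 -0.9 -2.4] w 0.271 q [-0.962  0.043  1.625  0.471  1.229  0.443]
nominal scoop origin [ 0.598  -0.3492  0.2216] x [ 0.998  0.063 -0.004] lip [ 0.6479 -0.346   0.2214]
scene scoop_grip [([0.512, -0.355, 0.338], 0.94)]
scene scoop_lip [([0.65, -0.344, 0.225], 0.76)]
scene scoop [([0.597, -0.348, 0.22], 0.64)]
scene body in nominal frame: rect ((-2.5490493774414062, -2.1801223754882812), (133.83895874023438, 111.39546966552734), 89.06290435791016) x [-0.0461  0.0512] y [-0.0673  0.0639]
floor plane (dz/dx,dz/dy,z0) [-0.0024  0.0024  0.004 ] 495
top scoop_grip [([0.511, -0.356, 0.335], 0.83)]
top scoop_lip [([0.646, -0.348, 0.216], 0.82)]
top scoop [([0.6, -0.35, 0.222], 0.7)]
top body in nominal frame: rect ((2.4292030334472656, -2.3157958984375), (131.36279296875, 100.82257080078125), 89.184326171875) x [-0.0474  0.051 ] y [-0.0644  0.0628]
floor plane (dz/dx,dz/dy,z0) [0.0025 0.0089 0.0001] 681
```

```bash
cat >> h.py <<'E'
PO=np.array([.6115,.009,0]);PY=5.9
def pan(x,y,z): return PO+R.from_euler('z',PY,degrees=True).as_matrix()@np.array([x,y,z])
E
python3 - <<'E'
from h import *
A=tcp(pan(-.077,.001,.222),6.5,0);B=tcp(pan(-.077,.001,.085),6.5,0)
plan(cur(),A,12);plan(A,B,6)
E
```

```text
12 rows [-29.38, 2.38, -1.47, 0.01, -0.08, -0.23]
6 rows [0.0, 11.42, 19.77, -0.0, -0.0, 0.0]
```

```bash
python3 -m creep '[[-1,-15,1.2,-0.7,0,0,0],[-1,-29.4,2.4,-1.5,0,-0.1,-0.25],[-1,-29.4,2.4,-1.5,0,-0.1,-0.25],[-1,-29.4,2.4,-1.5,0,-0.1,-0.25],[-1,-29.4,2.4,-1.5,0,-0.1,-0.25],[-1,-29.4,2.4,-1.5,0,-0.1,-0.25],[-1,-29.4,2.4,-1.5,0,-0.1,-0.25]]'
python3 -m creep '[[-1,-29.4,2.4,-1.5,0,-0.1,-0.25],[-1,-29.4,2.4,-1.5,0,-0.1,-0.25],[-1,-29.4,2.4,-1.5,0,-0.1,-0.25],[-1,-29.4,2.4,-1.5,0,-0.1,-0.25],[-1,-29.4,2.4,-1.5,0,-0.1,-0.25],[-1,-15,1.2,-0.7,0,0,-0.25]]'
python3 -m creep '[[-1,0,11.4,19.8,0,0,0],[-1,0,11.4,19.8,0,0,0],[-1,0,11.4,19.8,0,0,0],[-1,0,11.4,19.8,0,0,0],[-1,0,11.4,19.8,0,0,0],[-1,0,11.4,19.8,0,0,0],[-1,0,0,0,0,0,0],[-1,0,0,0,0,0,0]]'
python3 c.py abv
python3 - <<'E'
from h import *
a=cv2.imread('pics/abv_top.png')[150:270,230:350];b=cv2.imread('pics/abv_scene.png')[150:290,180:350]
cv2.imwrite('pics/abv.png',np.hstack([cv2.resize(a,(400,400)),cv2.resize(b,(400,400))]))
im,d=env.get_image('top');m=env.cut_out('pan','top')[0]['mask'];p=cloud('top',d,m);q=p[(p[:,2]>.05)&(p[:,2]<.07)]
print(cv2.minAreaRect((q[:,:2]*1000).astype(np.float32)))
l=(q-PO)@R.from_euler('z',PY,degrees=True).as_matrix()
for x0 in (-.15,-.1,-.05,0.,.05,.1):
  k=l[(l[:,0]>x0)&(l[:,0]<x0+.05)];print(x0,[ (np.round(np.percentile(g,[5,50,95])*1000,1)) for g in (k[k[:,1]>.05][:,1],k[k[:,1]<-.05][:,1]) if len(g)])
plan(cur(),tcp(pan(-.077,.001,.02),6.5,0),4)
E
```

```text
time_s: 6.33
ee_pos: [0.4855, -0.1651, 0.3211]
ee_rot: [-2.003, 1.83, -0.486]
contact_force: [-0.2, 1.3, -2.1]
grip_width: 0.275
time_s: 6.83
ee_pos: [0.4529, -0.0039, 0.3215]
ee_rot: [-2.03, 1.798, -0.482]
contact_force: [0.1, -0.2, -2.6]
grip_width: 0.273
time_s: 7.5
ee_pos: [0.453, -0.0069, 0.1834]
ee_rot: [-2.03, 1.803, -0.48]
contact_force: [0.5, -0.7, -2.4]
grip_width: 0.271
t 7.5 pos [ 0.453  -0.0069  0.1834] F [ 0.5 -0.7 -2.4] w 0.271 q [-0.376 -0.349  2.253  0.332  0.799  0.896]
nominal scoop origin [0.533  0.0024 0.0839] x [ 0.993  0.118 -0.005] lip [0.5826 0.0083 0.0836]
scene scoop_grip [([0.446, -0.012, 0.2], 0.6)]
scene scoop_lip [([0.59, 0.01, 0.084], 0.72)]
scene scoop [([0.535, 0.004, 0.082], 0.94)]
scene body in nominal frame: rect ((-13.576480865478516, -12.834701538085938), (152.25833129882812, 133.54820251464844), 88.7579345703125) x [-0.0468  0.0515] y [-0.0682  0.0621]
floor plane (dz/dx,dz/dy,z0) [-0.0013 -0.0025  0.0031] 749
top scoop_grip [([0.448, -0.009, 0.206], 0.62)]
top scoop_lip [([0.63, 0.182, -0.002], 0.68)]
top scoop [([0.535, 0.001, 0.09], 0.55)]
top body in nominal frame: rect ((5.299854278564453, -4.123085021972656), (129.6429901123047, 99.7571029663086), 89.16531372070312) x [-0.0413  0.0543] y [-0.0663  0.0582]
floor plane (dz/dx,dz/dy,z0) [ 0.004  -0.0101  0.0075] 596
((612.4409790039062, 11.373390197753906), (321.2425231933594, 179.36282348632812), 5.448829174041748)
-0.15 [array([73.6, 75. , 77. ]), array([-76. , -74. , -72.4])]
-0.1 [array([73.4, 76.2, 87.3]), array([-86. , -77.3, -73.3])]
-0.05 [array([73. , 75. , 76.1]), array([-76.4, -75.1, -73. ])]
0.0 [array([72.5, 75. , 88.5]), array([-76.2, -75. , -73.5])]
0.05 [array([72.8, 75.5, 90.3]), array([-87.4, -76.6, -73.8])]
0.1 [array([72. , 73.4, 75.9]), array([-77.6, -75.8, -74.8])]
4 rows [-0.21, 8.39, 14.4, 0.0, -0.03, 0.09]
```

View pics/abv.png

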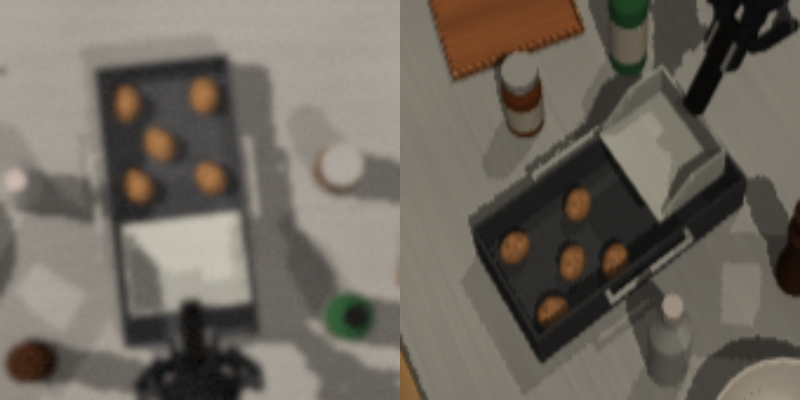

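```bash
sed -i 's/PY=5.9/PY=5.5/' h.py; python3 - <<'E'
from h import *
A=tcp(pan(-.074,.0025,.03),6.3,-2);B=tcp(pan(-.074,.0025,.009),6.3,-2);
plan(cur(),A,4);plan(A,B,3)
E
```

```text
4 rows [-0.76, 5.22, 12.52, -0.5, -0.01, 0.13]
3 rows [0.0, 3.29, 6.18, -0.0, -0.0, 0.0]
```

```bash
python3 -m creep '[[-1,-0.8,5.2,12.5,-0.5,0,0.13],[-1,-0.8,5.2,12.5,-0.5,0,0.13],[-1,-0.8,5.2,12.5,-0.5,0,0.13],[-1,-0.8,5.2,12.5,-0.5,0,0.13]]'
python3 -m creep '[[-1,0,3.3,6.2,0,0,0],[-1,0,3.3,6.2,0,0,0],[-1,0,3.3,6.2,0,0,0],[-1,0,0,0,0,0,0],[-1,0,0,0,0,0,0],[-1,0,0,0,0,0,0]]'
python3 c.py in1
python3 - <<'E'
from h import *
plan(cur(),tcp(pan(-.074,.0025,.0055),6.3,-2),2)
E
```

```text
time_s: 8.43
ee_pos: [0.4607, -0.004, 0.1315]
ee_rot: [-2.043, 1.829, -0.456]
contact_force: [-0.6, 0.6, -1.7]
grip_width: 0.268
time_s: 8.93
ee_pos: [0.4609, -0.0042, 0.1113]
ee_rot: [-2.042, 1.829, -0.458]
contact_force: [0.4, 0.0, -2.1]
grip_width: 0.269
t 8.93 pos [ 0.4609 -0.0042  0.1113] F [ 0.4  0.  -2.1] w 0.269 q [-0.343 -0.166  2.286  0.368  0.606  0.858]
nominal scoop origin [0.538  0.0042 0.0094] x [ 0.993  0.109 -0.034] lip [0.5877 0.0097 0.0077]
scene scoop_grip [([0.454, -0.008, 0.129], 0.75)]
scene scoop_lip [([0.592, 0.012, 0.008], 0.97)]
scene scoop [([0.538, 0.005, 0.01], 0.65)]
scene body in nominal frame: rect ((-13.464313507080078, -8.255599975585938), (141.9056854248047, 134.30703735351562), 89.08966827392578) x [-0.0548  0.0521] y [-0.0687  0.0611]
floor plane (dz/dx,dz/dy,z0) [ 0.001  -0.0063  0.0033] 702
top scoop_grip [([0.454, -0.006, 0.129], 0.93)]
top scoop_lip [([0.589, 0.01, 0.008], 0.6)]
top scoop [([0.542, 0.005, 0.009], 0.89)]
top body in nominal frame: rect ((1.5508270263671875, -1.6669387817382812), (129.45925903320312, 99.43549346923828), 89.41957092285156) x [-0.048   0.0502] y [-0.0647  0.0607]
floor plane (dz/dx,dz/dy,z0) [0.0049 0.0124 0.0023] 553
2 rows [0.09, 0.75, 1.5, 0.01, -0.01, 0.01]
```

```bash
python3 -m creep '[[-1,0,0.8,1.5,0,0,0],[-1,0,0.8,1.5,0,0,0],[-1,0,0,0,0,0,0],[-1,0,0,0,0,0,0]]'
python3 - <<'E'
from h import *
C=cur();st();D=R.from_euler('z',PY,degrees=True).apply([1,0,0]);N=C.copy();N[:3,3]+=.12*D;plan(C,N,12)
plan(C,tcp(pan(.046,.0025,.0058),6.3,-2),12)
E
```

```text
time_s: 9.77
ee_pos: [0.4605, -0.004, 0.1072]
ee_rot: [-2.043, 1.829, -0.456]
contact_force: [0.2, 0.2, -2.1]
grip_width: 0.268
t 9.77 pos [ 0.4605 -0.004   0.1072] F [ 0.2  0.2 -2.1] w 0.268 q [-0.342 -0.156  2.289  0.373  0.596  0.852]
12 rows [0.14, -8.83, 4.69, -0.0, 0.0, 0.0]
12 rows [0.15, -8.85, 4.66, 0.0, -0.0, 0.0]
```

```bash
python3 -m creep '[[-1,0,0.5,0.9,0,0,0],[-1,0,0,0,0,0,0],[-1,0,0,0,0,0,0]]'; python3 -m creep '[[-1,0,0.5,0.9,0,0,0],[-1,0,0,0,0,0,0],[-1,0,0,0,0,0,0]]'
```

```text
time_s: 10.02
ee_pos: [0.4609, -0.0041, 0.1067]
ee_rot: [-2.042, 1.829, -0.457]
contact_force: [-0.0, 0.3, -0.8]
grip_width: 0.269
time_s: 10.27
ee_pos: [0.4613, -0.0042, 0.106]
ee_rot: [-2.041, 1.829, -0.458]
contact_force: [1.1, -0.1, 0.5]
grip_width: 0.269
```

```bash
python3 -m creep '[[-1,0.1,-3.5,1.9,0,0,0],[-1,0.1,-7.1,3.75,0,0,0],[-1,0.1,-7.1,3.75,0,0,0],[-1,0.1,-7.1,3.75,0,0,0],[-1,0.1,-7.1,3.75,0,0,0],[-1,0.1,-7.1,3.75,0,0,0],[-1,0.1,-7.1,3.75,0,0,0],[-1,0.1,-7.1,3.75,0,0,0]]'
python3 -m creep '[[-1,0.1,-7.1,3.75,0,0,0],[-1,0.1,-7.1,3.75,0,0,0],[-1,0.1,-7.1,3.75,0,0,0],[-1,0.1,-7.1,3.75,0,0,0],[-1,0.1,-7.1,3.75,0,0,0],[-1,0.1,-3.5,1.9,0,0,0],[-1,0,0,0,0,0,0]]'
python3 c.py mid
python3 - <<'E'
from h import *
a=cv2.imread('pics/mid_top.png')[150:270,230:350];b=cv2.imread('pics/mid_scene.png')[150:290,180:350]
cv2.imwrite('pics/mid.png',np.hstack([cv2.resize(a,(400,400)),cv2.resize(b,(400,400))]))
C=cur(); plan(C,tcp(pan(.10,.0025,.0055),6.3,-2),8)
E
```

```text
time_s: 10.93
ee_pos: [0.5219, 0.0018, 0.1057]
ee_rot: [-2.042, 1.829, -0.457]
contact_force: [-2.6, -1.2, 5.0]
grip_width: 0.275
time_s: 11.52
ee_pos: [0.5659, 0.0061, 0.1057]
ee_rot: [-2.042, 1.828, -0.458]
contact_force: [-0.6, 0.0, 2.2]
grip_width: 0.267
t 11.52 pos [0.5659 0.0061 0.1057] F [-0.6  0.   2.2] w 0.267 q [-0.231  0.092  2.055  0.305  0.55   1.004]
nominal scoop origin [0.643  0.0146 0.0039] x [ 0.993  0.11  -0.034] lip [0.6927 0.0201 0.0022]
scene scoop_grip [([0.557, 0.002, 0.127], 0.95)]
scene scoop_lip [([0.696, 0.023, 0.009], 0.76)]
scene scoop [([0.642, 0.013, 0.005], 0.87)]
scene body in nominal frame: rect ((-5.077266693115234, -2.9757537841796875), (111.23194122314453, 132.0531463623047), 0.7947391867637634) x [-0.0449  0.0447] y [-0.0678  0.0613]
floor plane (dz/dx,dz/dy,z0) [0.0058 0.0016 0.0041] 738
top scoop_grip [([0.558, 0.005, 0.122], 0.77)]
top scoop_lip [([0.694, 0.021, 0.004], 0.89)]
top scoop [([0.648, 0.011, 0.004], 0.76)]
top body in nominal frame: rect ((0.7319869995117188, -3.1300506591796875), (130.97608947753906, 102.96742248535156), 89.63455200195312) x [-0.0488  0.0486] y [-0.0653  0.0615]
floor plane (dz/dx,dz/dy,z0) [0.0038 0.0014 0.0033] 539
8 rows [0.13, -7.8, 3.9, -0.0, -0.0, 0.0]
```

View pics/mid.png

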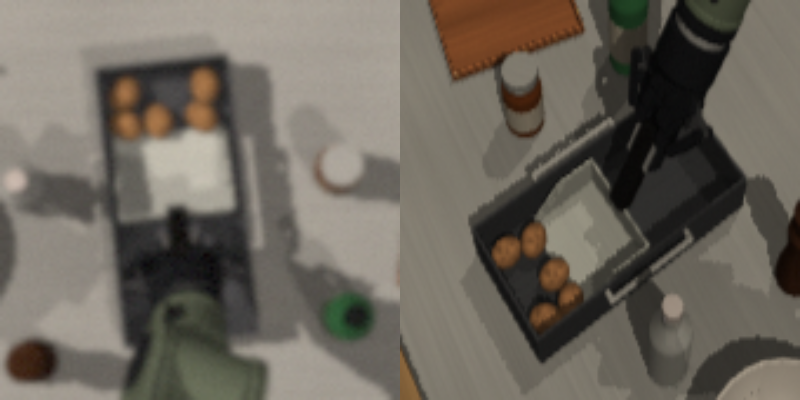

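```bash
python3 -m creep '[[-1,0.1,-5.3,2.8,0,0,0],[-1,0.1,-5.3,2.8,0,0,0],[-1,0.1,-5.3,2.8,0,0,0],[-1,0.1,-5.3,2.8,0,0,0],[-1,0,0,0,0,0,0]]'
python3 -m creep '[[-1,0.1,-5.3,2.8,0,0,0],[-1,0.1,-5.3,2.8,0,0,0],[-1,0.1,-5.3,2.8,0,0,0],[-1,0,0,0,0,0,0]]'
python3 c.py m2 | head -3
python3 - <<'E'
from h import *
a=cv2.imread('pics/m2_top.png')[150:270,230:350];b=cv2.imread('pics/m2_scene.png')[150:290,180:350]
cv2.imwrite('pics/m2.png',np.hstack([cv2.resize(a,(400,400)),cv2.resize(b,(400,400))]))
C=cur(); plan(C,tcp(pan(.10,.0025,.0055),6.3,-2),4)
E
```

```text
time_s: 12.43
ee_pos: [0.5882, 0.0085, 0.1052]
ee_rot: [-2.043, 1.83, -0.455]
contact_force: [1.4, -0.2, 1.3]
grip_width: 0.27
time_s: 12.77
ee_pos: [0.6061, 0.0101, 0.1052]
ee_rot: [-2.043, 1.83, -0.455]
contact_force: [0.9, -0.1, 1.9]
grip_width: 0.274
t 12.77 pos [0.6061 0.0101 0.1052] F [ 0.9 -0.1  1.9] w 0.274 q [-0.202  0.174  1.96   0.276  0.557  1.057]
nominal scoop origin [0.683  0.0186 0.0032] x [ 0.993  0.11  -0.036] lip [0.7326 0.0241 0.0014]
scene scoop_grip [([0.597, 0.008, 0.123], 0.61)]
4 rows [0.16, -6.5, 2.83, 0.02, 0.0, 0.0]
```

View pics/m2.png

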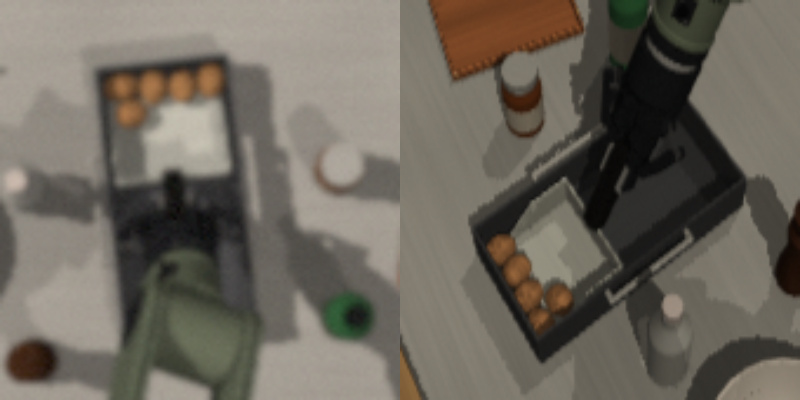

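```bash
python3 -m creep '[[-1,0,-4.4,2.3,0,0,0],[-1,0,-4.4,2.3,0,0,0],[-1,0,0,0,0,0,0]]'
python3 -m creep '[[-1,0,-4.4,2.3,0,0,0],[-1,0,-4.4,2.3,0,0,0],[-1,0,0,0,0,0,0]]'
python3 -m creep '[[-1,0,-3,1.6,0,0,0],[-1,0,0,0,0,0,0]]'
python3 c.py m3 | head -3
python3 - <<'E'
from h import *
a=cv2.imread('pics/m3_top.png')[150:270,230:350];b=cv2.imread('pics/m3_scene.png')[150:290,180:350]
cv2.imwrite('pics/m3.png',np.hstack([cv2.resize(a,(400,400)),cv2.resize(b,(400,400))]))
E
```

```text
time_s: 13.52
ee_pos: [0.6161, 0.0112, 0.1054]
ee_rot: [-2.043, 1.829, -0.455]
contact_force: [-0.1, 0.1, 1.7]
grip_width: 0.268
time_s: 13.77
ee_pos: [0.6259, 0.0123, 0.1054]
ee_rot: [-2.043, 1.829, -0.455]
contact_force: [0.6, 0.5, 1.4]
grip_width: 0.268
time_s: 13.93
ee_pos: [0.6291, 0.0127, 0.1054]
ee_rot: [-2.043, 1.829, -0.455]
contact_force: [-0.0, -0.2, 1.8]
grip_width: 0.268
t 13.93 pos [0.6291 0.0127 0.1054] F [-0.  -0.2  1.8] w 0.268 q [-0.187  0.218  1.906  0.26   0.564  1.086]
nominal scoop origin [0.706  0.0212 0.0034] x [ 0.993  0.11  -0.036] lip [0.7557 0.0267 0.0016]
scene scoop_grip [([0.465, 0.55, 0.001], 0.2)]
```

View pics/m3.png

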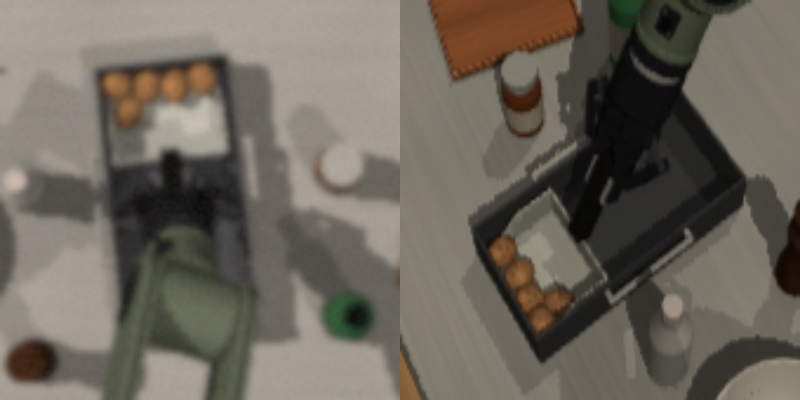

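```bash
python3 -m creep '[[-1,0,-3.5,1.85,0,0,0],[-1,0,0,0,0,0,0]]'
python3 -m creep '[[-1,0,-2.6,1.4,0,0,0],[-1,0,0,0,0,0,0]]'
python3 -m creep '[[-1,0,-1.8,0.95,0,0,0],[-1,0,0,0,0,0,0]]'
python3 c.py m4
python3 - <<'E'
from h import *
a=cv2.imread('pics/m4_top.png')[150:270,230:350];b=cv2.imread('pics/m4_scene.png')[150:290,180:350]
cv2.imwrite('pics/m4.png',np.hstack([cv2.resize(a,(400,400)),cv2.resize(b,(400,400))]))
print([np.round(((np.array(x['xyz'])-PO)@R.from_euler('z',PY,degrees=True).as_matrix())*1000).tolist() for x in env.spot_point('potato0','top')])
E
```

```text
time_s: 14.6
ee_pos: [0.6332, 0.013, 0.1055]
ee_rot: [-2.043, 1.829, -0.455]
contact_force: [0.6, 0.1, 0.2]
grip_width: 0.269
time_s: 14.77
ee_pos: [0.636, 0.0135, 0.1055]
ee_rot: [-2.043, 1.83, -0.455]
contact_force: [-1.9, -0.1, 2.7]
grip_width: 0.274
time_s: 14.93
ee_pos: [0.6365, 0.0138, 0.1058]
ee_rot: [-2.045, 1.831, -0.452]
contact_force: [-14.5, -0.4, 13.5]
grip_width: 0.271
t 14.93 pos [0.6365 0.0138 0.1058] F [-14.5  -0.4  13.5] w 0.271 q [-0.182  0.232  1.885  0.252  0.572  1.097]
nominal scoop origin [0.7131 0.0224 0.0036] x [ 0.993  0.11  -0.039] lip [0.7628 0.0279 0.0016]
scene scoop_grip [([0.63, 0.012, 0.124], 0.97)]
scene scoop_lip [([0.768, 0.029, 0.006], 0.75)]
scene scoop [([0.714, 0.024, 0.005], 0.92)]
scene body in nominal frame: rect ((-21.044692993164062, -9.061996459960938), (78.75459289550781, 143.03067016601562), 1.922747254371643) x [-0.046   0.0165] y [-0.0772  0.0601]
floor plane (dz/dx,dz/dy,z0) [0.0075 0.0106 0.0046] 414
top scoop_grip [([0.633, 0.014, 0.125], 0.72)]
top scoop_lip [([0.765, 0.027, 0.003], 0.67)]
top scoop [([0.717, 0.021, 0.004], 0.94)]
top body in nominal frame: rect ((2.0862159729003906, -1.8018112182617188), (100.5340576171875, 130.45655822753906), 0.4143424332141876) x [-0.0477  0.05  ] y [-0.0655  0.0604]
floor plane (dz/dx,dz/dy,z0) [-0.0015  0.0073  0.0035] 309
[[112.0, 44.0, 20.0], [139.0, 50.0, 36.0], [135.0, 15.0, 25.0], [136.0, -44.0, 31.0]]
```

```bash
cat > d.py <<'E'
from h import *
def pose(lipx,rearz,y,yaw,p):
    a=np.radians(p); return tcp(pan(lipx-.05*np.cos(a),y,rearz+.05*np.sin(a)),yaw,p)
C=cur()
for p,z,n in((3,.005,2),(10,.006,4),(17,.008,4),(24,.012,4)):
    N=pose(.1505,z,-.0005,6.3,p);plan(C,N,n);C=N
E
python3 - <<'E'
from h import *
C=cur();Rs=C[:3,:3]@toolR(0,0).T;o=C[:3,3]-.019*C[:3,2]-Rs@G
print(((o-PO)@R.from_euler('z',PY,degrees=True).as_matrix()).round(4))
E
python3 d.py
```

```text
[0.1023 0.0035 0.0035]
2 rows [1.95, 5.51, -1.19, 2.6, 0.02, 0.0]
4 rows [0.0, 2.68, -0.65, 1.75, -0.0, -0.0]
4 rows [0.0, 2.24, -0.53, 1.75, 0.0, 0.0]
4 rows [0.01, 1.65, -0.48, 1.75, -0.0, 0.0]
```

View pics/m4.png

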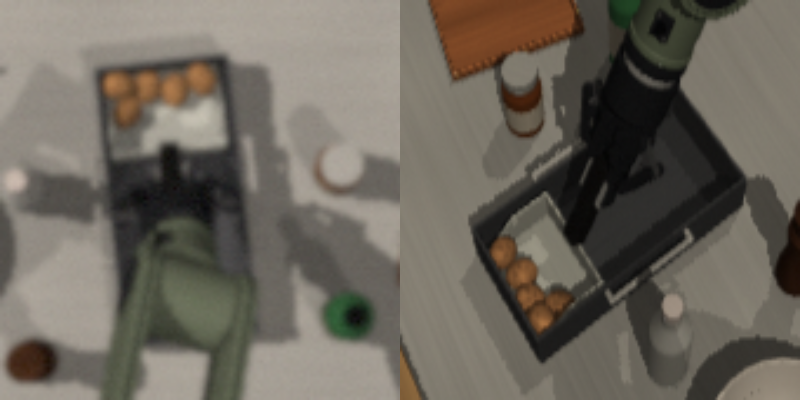

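```bash
python3 -m creep '[[-1,0,2.7,-0.6,1.3,0,0],[-1,0,2.7,-0.6,1.3,0,0],[-1,0,2.7,-0.6,1.3,0,0],[-1,0,2.7,-0.6,1.3,0,0],[-1,0,1.8,-0.45,1.17,0,0],[-1,0,1.8,-0.45,1.17,0,0],[-1,0,1.8,-0.45,1.17,0,0],[-1,0,1.8,-0.45,1.17,0,0]]'
python3 -m creep '[[-1,0,1.8,-0.45,1.17,0,0],[-1,0,1.8,-0.45,1.17,0,0],[-1,0,1.5,-0.35,1.17,0,0],[-1,0,1.5,-0.35,1.17,0,0],[-1,0,1.5,-0.35,1.17,0,0],[-1,0,1.5,-0.35,1.17,0,0],[-1,0,1.5,-0.35,1.17,0,0],[-1,0,1.5,-0.35,1.17,0,0]]'
python3 -m creep '[[-1,0,1.6,-0.5,1.75,0,0],[-1,0,1.6,-0.5,1.75,0,0],[-1,0,1.6,-0.5,1.75,0,0],[-1,0,1.6,-0.5,1.75,0,0],[-1,0,0,0,0,0,0],[-1,0,0,0,0,0,0]]'
python3 c.py t1|head -2
python3 - <<'E'
from h import *
a=cv2.imread('pics/t1_top.png')[150:270,230:350];b=cv2.imread('pics/t1_scene.png')[150:290,180:350]
cv2.imwrite('pics/t1.png',np.hstack([cv2.resize(a,(400,400)),cv2.resize(b,(400,400))]))
C=cur();U=C.copy();U[2,3]+=.18;plan(C,U,10)
U[:3,3]+=C[:3,:3]@[0,0,0]
print([np.round(((np.array(x['xyz'])-PO)@R.from_euler('z',PY,degrees=True).as_matrix())*1000).tolist() for x in env.spot_point('potato0','top')])
E
```

```text
time_s: 16.15
ee_pos: [0.6183, 0.0123, 0.0969]
ee_rot: [-1.931, 1.727, -0.586]
contact_force: [0.2, -0.1, -2.7]
grip_width: 0.273
time_s: 16.82
ee_pos: [0.6071, 0.0109, 0.0907]
ee_rot: [-1.817, 1.626, -0.707]
contact_force: [0.0, 0.1, -3.0]
grip_width: 0.269
time_s: 17.32
ee_pos: [0.6013, 0.0101, 0.0868]
ee_rot: [-1.731, 1.552, -0.785]
contact_force: [-0.2, 0.5, -3.8]
grip_width: 0.272
t 17.32 pos [0.6013 0.0101 0.0868] F [-0.2  0.5 -3.8] w 0.272 q [-0.302  0.232  2.247  2.167  0.401 -0.887]
nominal scoop origin [0.7147 0.0227 0.0287] x [0.91  0.1   0.403] lip [0.7602 0.0277 0.0489]
10 rows [0.01, -14.6, -10.53, 0.0, -0.0, 0.0]
[[85.0, 7.0, 43.0], [76.0, 45.0, 35.0], [100.0, -40.0, 53.0], [77.0, -18.0, 40.0], [111.0, 40.0, 55.0]]
```

View pics/t1.png

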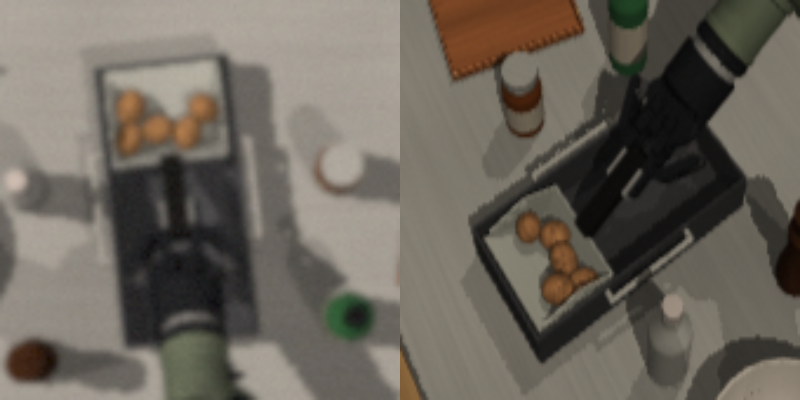

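```bash
cat > e.py <<'E'
from h import *
import sys
Bc=np.array([.572,.347]);Y=26.;back=.035
def lip(p,z,yaw=Y,b=back,c=Bc):
    d=R.from_euler('z',yaw,degrees=True).as_matrix()@R.from_euler('y',-p,degrees=True).as_matrix()[:,0]
    h=np.array([np.cos(np.radians(yaw)),np.sin(np.radians(yaw))])
    o=np.r_[c-b*h,z]-.05*d
    return tcp(o,yaw,p)
if __name__=='__main__':
    C=cur();L=C.copy();L[2,3]+=.19
    plan(C,L,10)
    A=lip(24,.27);B=lip(24,.13);D=lip(5,.085);E=lip(-35,.07)
    plan(L,A,20);plan(A,B,7);plan(B,D,8);plan(D,E,20)
    print(A[:3,3],B[:3,3],E[:3,3])
E
python3 e.py
```

```text
10 rows [0.01, -15.41, -11.12, 0.0, -0.0, -0.0]
20 rows [-14.99, 2.77, -6.15, -0.01, -0.8, -0.58]
7 rows [-0.0, 16.18, 11.76, -0.0, -0.0, -0.0]
8 rows [-0.0, -2.28, 1.43, -2.38, -0.0, 0.0]
20 rows [-0.0, -5.11, -1.4, -2.0, -0.0, -0.0]
[0.39673465 0.26151738 0.30729144] [0.39673465 0.26151738 0.16729144] [0.49520579 0.30954496 0.22635377]
```

```bash
python3 -m creep '[[-1,0,-4,-2.9,0,0,0],[-1,0,-9,-6.5,0,0,0],[-1,0,-13,-9.4,0,0,0],[-1,0,-15.4,-11.1,0,0,0],[-1,0,-15.4,-11.1,0,0,0],[-1,0,-15.4,-11.1,0,0,0],[-1,0,-15.4,-11.1,0,0,0],[-1,0,-15.4,-11.1,0,0,0]]'
python3 -m creep '[[-1,0,-15.4,-11.1,0,0,0],[-1,0,-15.4,-11.1,0,0,0],[-1,0,-12,-8.7,0,0,0],[-1,0,-6,-4.3,0,0,0],[-1,0,-2,-1.4,0,0,0],[-1,0,0,0,0,0,0]]'
python3 - <<'E'
from h import *
from e import lip
st();C=cur();Rs=C[:3,:3]@toolR(0,0).T;print('scoop x',Rs[:,0].round(3),'z',Rs[:,2].round(3))
im,d=snap('scene','u.png');env.get_image('top')
for c in('scene','top'):print([np.round(x['xyz'],3).tolist() for x in env.spot_point('potato0',c)])
print([np.round(x['xyz'],3).tolist() for x in env.spot_point('bowl','top')])
M=C.copy();A=lip(24,.27);plan(C,A,22);B=lip(24,.13);plan(A,B,7)
E
```

```text
time_s: 18.53
ee_pos: [0.603, 0.0109, 0.2173]
ee_rot: [-1.729, 1.545, -0.787]
contact_force: [0.5, 0.2, -3.6]
grip_width: 0.276
time_s: 19.03
ee_pos: [0.6036, 0.0106, 0.2799]
ee_rot: [-1.728, 1.545, -0.789]
contact_force: [-0.7, 0.9, -4.1]
grip_width: 0.268
t 19.03 pos [0.6036 0.0106 0.2799] F [-0.7  0.9 -4.1] w 0.268 q [-0.301 -0.214  2.141  0.843  0.452  0.529]
scoop x [0.907 0.102 0.409] z [-0.406 -0.046  0.912]
[[0.715, -0.024, 0.24], [0.686, 0.027, 0.233], [0.684, 0.061, 0.229], [0.688, 0.002, 0.23], [0.713, 0.059, 0.246]]
[[0.715, -0.023, 0.237], [0.687, -0.004, 0.229], [0.714, 0.06, 0.242], [0.682, 0.063, 0.224]]
[[0.566, 0.347, 0.003]]
22 rows [-13.6, 2.5, -5.57, -0.01, -0.72, -0.52]
7 rows [-0.0, 16.18, 11.76, -0.0, -0.0, -0.0]
```

```bash
python3 -m creep '[[-1,-4.5,0.8,-1.9,0,-0.24,-0.17],[-1,-9,1.7,-3.7,0,-0.48,-0.35],[-1,-13.6,2.5,-5.6,0,-0.72,-0.52],[-1,-13.6,2.5,-5.6,0,-0.72,-0.52],[-1,-13.6,2.5,-5.6,0,-0.72,-0.52],[-1,-13.6,2.5,-5.6,0,-0.72,-0.52],[-1,-13.6,2.5,-5.6,0,-0.72,-0.52],[-1,-13.6,2.5,-5.6,0,-0.72,-0.52]]'
python3 -m creep '[[-1,-13.6,2.5,-5.6,0,-0.72,-0.52],[-1,-13.6,2.5,-5.6,0,-0.72,-0.52],[-1,-13.6,2.5,-5.6,0,-0.72,-0.52],[-1,-13.6,2.5,-5.6,0,-0.72,-0.52],[-1,-13.6,2.5,-5.6,0,-0.72,-0.52],[-1,-13.6,2.5,-5.6,0,-0.72,-0.52],[-1,-13.6,2.5,-5.6,0,-0.72,-0.52],[-1,-13.6,2.5,-5.6,0,-0.72,-0.52]]'
python3 -m creep '[[-1,-13.6,2.5,-5.6,0,-0.72,-0.52],[-1,-13.6,2.5,-5.6,0,-0.72,-0.52],[-1,-13.6,2.5,-5.6,0,-0.72,-0.52],[-1,-13.6,2.5,-5.6,0,-0.72,-0.52],[-1,-13.6,2.5,-5.6,0,-0.72,-0.52],[-1,-9,1.7,-3.7,0,-0.48,-0.35],[-1,-4.5,0.8,-1.9,0,-0.24,-0.17],[-1,0,0,0,0,0,0]]'
python3 c.py bowl
python3 - <<'E'
from h import *
from e import lip
C=cur();A=lip(24,.27);B=lip(24,.13);D=lip(8,.09);E=lip(-35,.07);plan(C,B,10);plan(B,D,8);plan(D,E,20)
a=cv2.imread('pics/bowl_scene.png')[150:400,200:480];cv2.imwrite('pics/bowl.png',cv2.resize(a,None,fx=2,fy=2))
E
```

```text
time_s: 19.95
ee_pos: [0.5461, 0.0991, 0.2883]
ee_rot: [-1.796, 1.437, -0.734]
contact_force: [-0.4, 0.4, -3.8]
grip_width: 0.269
time_s: 20.62
ee_pos: [0.4701, 0.1905, 0.298]
ee_rot: [-1.867, 1.312, -0.67]
contact_force: [-0.7, 1.2, -3.3]
grip_width: 0.269
time_s: 21.28
ee_pos: [0.4065, 0.2523, 0.3056]
ee_rot: [-1.915, 1.217, -0.622]
contact_force: [-0.5, 0.8, -3.8]
grip_width: 0.272
t 21.28 pos [0.4065 0.2523 0.3056] F [-0.5  0.8 -3.8] w 0.272 q [ 0.296 -0.65   2.343  0.235  0.52   1.282]
nominal scoop origin [0.5102 0.301  0.2483] x [0.826 0.388 0.409] lip [0.5515 0.3204 0.2687]
scene scoop_grip [([0.396, 0.243, 0.316], 0.66)]
scene scoop_lip [([0.555, 0.322, 0.274], 0.93)]
scene scoop [([0.51, 0.3, 0.251], 0.69)]
scene body in nominal frame: rect ((2.6822128295898438, -3.6849365234375), (128.8748779296875, 104.0648422241211), 89.60319519042969) x [-0.0475  0.0522] y [-0.0666  0.0594]
floor plane (dz/dx,dz/dy,z0) [ 0.0032 -0.0039  0.0024] 556
top scoop_grip [([0.397, 0.242, 0.321], 0.86)]
top scoop_lip [([0.553, 0.318, 0.271], 0.6)]
top scoop [([0.515, 0.296, 0.25], 0.77)]
top body in nominal frame: rect ((2.0652198791503906, -3.889373779296875), (133.03334045410156, 103.81922912597656), 89.15225982666016) x [-0.0465  0.0528] y [-0.0699  0.0609]
floor plane (dz/dx,dz/dy,z0) [-0.0088 -0.0001  0.0028] 336
10 rows [-1.47, 11.55, 7.63, -0.01, -0.09, -0.06]
8 rows [-0.0, -1.65, 1.28, -2.0, -0.0, -0.0]
20 rows [-0.0, -5.41, -1.31, -2.15, -0.0, -0.0]
```

View pics/bowl.png

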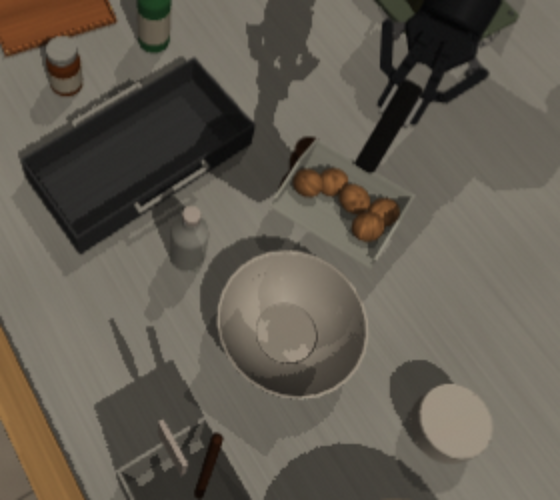

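```bash
python3 - <<'E'
from h import *
from e import lip
C=cur();A=lip(10,.22);B=lip(7,.09);E=lip(-36,.072);plan(C,A,8);plan(A,B,8);plan(B,E,20)
E
```

```text
8 rows [-1.85, 0.34, 1.62, -1.77, -0.1, -0.09]
8 rows [-0.0, 9.17, 12.27, -0.37, -0.0, -0.0]
20 rows [0.0, -5.46, -1.41, -2.15, -0.0, 0.0]
```

```bash
python3 -m creep '[[-1,-1.85,0.3,1.6,-1.77,-0.1,-0.1],[-1,-1.85,0.3,1.6,-1.77,-0.1,-0.1],[-1,-1.85,0.3,1.6,-1.77,-0.1,-0.1],[-1,-1.85,0.3,1.6,-1.77,-0.1,-0.1],[-1,-1.85,0.3,1.6,-1.77,-0.1,-0.1],[-1,-1.85,0.3,1.6,-1.77,-0.1,-0.1],[-1,-1.85,0.3,1.6,-1.77,-0.1,-0.1],[-1,-1.85,0.3,1.6,-1.77,-0.1,-0.1]]'
python3 -m creep '[[-1,0,5,6,-0.2,0,0],[-1,0,9.2,12.3,-0.4,0,0],[-1,0,9.2,12.3,-0.4,0,0],[-1,0,9.2,12.3,-0.4,0,0],[-1,0,9.2,12.3,-0.4,0,0],[-1,0,9.2,12.3,-0.4,0,0],[-1,0,9.2,12.3,-0.4,0,0],[-1,0,9.2,12.3,-0.4,0,0]]'
python3 -m creep '[[-1,0,4.2,6.3,-0.2,0,0],[-1,0,0,0,0,0,0]]'
python3 - <<'E'
from h import *
from e import lip
st();C=cur();Rs=C[:3,:3]@toolR(0,0).T;o=C[:3,3]-.019*C[:3,2]-Rs@G;print('x',Rs[:,0].round(3),'lip',(o+.05*Rs[:,0]).round(4))
plan(C,lip(-36,.072),20)
E
```

```text
time_s: 22.45
ee_pos: [0.4093, 0.2679, 0.2955]
ee_rot: [-2.128, 1.327, -0.483]
contact_force: [-0.7, 0.2, -4.1]
grip_width: 0.27
time_s: 23.12
ee_pos: [0.4119, 0.269, 0.1789]
ee_rot: [-2.169, 1.354, -0.454]
contact_force: [0.7, 1.2, -4.7]
grip_width: 0.268
time_s: 23.28
ee_pos: [0.4108, 0.2686, 0.1694]
ee_rot: [-2.176, 1.358, -0.448]
contact_force: [-0.3, -0.6, -4.0]
grip_width: 0.269
t 23.28 pos [0.4108 0.2686 0.1694] F [-0.3 -0.6 -4. ] w 0.269 q [ 0.369 -0.264  2.276  0.106  0.497  1.408]
x [0.893 0.437 0.113] lip [0.5378 0.3307 0.0857]
20 rows [0.01, -5.6, -1.55, -2.12, -0.0, 0.0]
```

```bash
python3 -m creep '[[-1,0,-4,-1.1,-1.5,0,0],[-1,0,-4,-1.1,-1.5,0,0],[-1,0,-4,-1.1,-1.5,0,0],[-1,0,-4,-1.1,-1.5,0,0],[-1,0,-4,-1.1,-1.5,0,0],[-1,0,-4,-1.1,-1.5,0,0],[-1,0,-4,-1.1,-1.5,0,0],[-1,0,-4,-1.1,-1.5,0,0]]'
python3 -m creep '[[-1,0,-4,-1.1,-1.5,0,0],[-1,0,-4,-1.1,-1.5,0,0],[-1,0,-4,-1.1,-1.5,0,0],[-1,0,-4,-1.1,-1.5,0,0],[-1,0,-4,-1.1,-1.5,0,0],[-1,0,-4,-1.1,-1.5,0,0],[-1,0,-4,-1.1,-1.5,0,0],[-1,0,-4,-1.1,-1.5,0,0]]'
python3 -m creep '[[-1,0,-4,-1.1,-1.5,0,0],[-1,0,-4,-1.1,-1.5,0,0],[-1,0,-4,-1.1,-1.5,0,0],[-1,0,-4,-1.1,-1.5,0,0],[-1,0,-4,-1.1,-1.5,0,0],[-1,0,-4,-1.1,-1.5,0,0],[-1,0,-4,-1.1,-1.5,0,0],[-1,0,-4,-1.1,-1.5,0,0]]'
python3 -m creep '[[-1,0,-4,-1.1,-1.5,0,0],[-1,0,-4,-1.1,-1.5,0,0],[-1,0,-4,-1.1,-1.5,0,0],[-1,0,-4,-1.1,-1.5,0,0],[-1,0,0,0,0,0,0],[-1,0,0,0,0,0,0],[-1,0,0,0,0,0,0]]'
python3 - <<'E'
from h import *
st();C=cur();Rs=C[:3,:3]@toolR(0,0).T;o=C[:3,3]-.019*C[:3,2]-Rs@G;print('x',Rs[:,0].round(3),'lip',(o+.05*Rs[:,0]).round(4))
im,d=snap('scene','tip.png')
for c in('scene','top'):
  if c=='top':env.get_image('top')
  print([np.round(x['xyz'],3).tolist() for x in env.spot_point('potato0',c)])
cv2.imwrite('pics/tipc.png',cv2.resize(im[150:400,200:480],None,fx=2,fy=2))
E
```

```text
time_s: 23.95
ee_pos: [0.434, 0.2799, 0.1985]
ee_rot: [-2.337, 1.458, -0.324]
contact_force: [0.1, -0.2, -4.0]
grip_width: 0.27
time_s: 24.62
ee_pos: [0.4587, 0.2921, 0.2174]
ee_rot: [-2.498, 1.558, -0.179]
contact_force: [-0.0, 1.1, -3.3]
grip_width: 0.268
time_s: 25.28
ee_pos: [0.4868, 0.3058, 0.2306]
ee_rot: [-2.652, 1.654, -0.017]
contact_force: [-0.3, 0.0, -2.7]
grip_width: 0.266
time_s: 25.87
ee_pos: [0.4995, 0.3122, 0.2332]
ee_rot: [2.601, -1.623, -0.07]
contact_force: [-0.2, 0.9, -3.0]
grip_width: 0.273
t 25.87 pos [0.4995 0.3122 0.2332] F [-0.2  0.9 -3. ] w 0.273 q [ 0.414  0.294  1.433 -0.004  1.503  1.53 ]
x [ 0.735  0.36  -0.574] lip [0.5448 0.3342 0.0768]
[[0.592, -0.352, -0.002], [0.585, 0.346, 0.021], [0.615, 0.358, 0.031], [0.544, 0.344, 0.025], [0.586, 0.381, 0.026], [0.57, 0.316, 0.027]]
[[0.55, 0.346, 0.023], [0.617, 0.354, 0.032], [0.569, 0.313, 0.024]]
```

View pics/tipc.png

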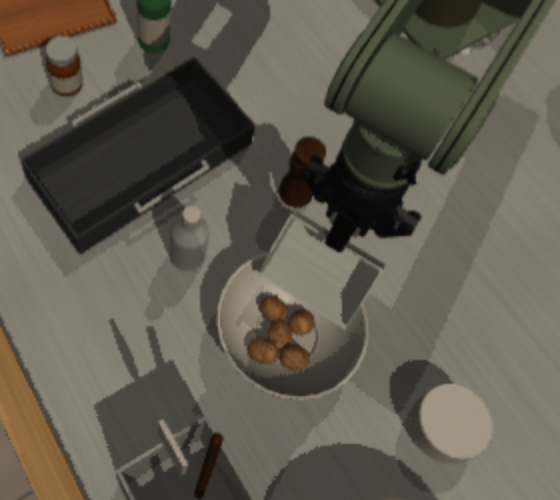

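```bash
python3 - <<'E'
from h import *
C=cur();U=C.copy();U[2,3]+=.15
p=np.array([.5189,-.3561,.1024]);Rt=toolR(3.6,0);T=Tm(p,Rt);H=T.copy();H[2,3]=.345
M=Tm([.455,0.,.345],toolR(10,0)); N=Tm([.43,.26,.345],toolR(26,0))
plan(C,U,6);plan(U,N,10);plan(N,M,10);plan(M,H,14);L=T.copy();L[2,3]=.125;plan(H,L,10)
E
```

```text
6 rows [0.02, 2.25, -24.9, -0.0, -0.0, -0.0]
10 rows [1.63, 9.16, 2.19, 3.52, -0.0, 0.01]
10 rows [25.5, 5.22, -3.02, -0.0, 0.8, 1.39]
14 rows [25.82, -1.23, 0.71, 0.0, 0.23, 0.4]
10 rows [-0.0, 11.0, 19.05, -0.0, 0.0, 0.0]
```

```bash
python3 -m creep '[[-1,0,1,-10,0,0,0],[-1,0,2.2,-25,0,0,0],[-1,0,2.2,-25,0,0,0],[-1,0,2.2,-25,0,0,0],[-1,0,2.2,-25,0,0,0],[-1,0,2.2,-25,0,0,0],[-1,0,1.2,-15,0,0,0]]'
python3 -m creep '[[-1,1.6,9.2,2.2,3.5,0,0],[-1,1.6,9.2,2.2,3.5,0,0],[-1,1.6,9.2,2.2,3.5,0,0],[-1,1.6,9.2,2.2,3.5,0,0],[-1,1.6,9.2,2.2,3.5,0,0],[-1,1.6,9.2,2.2,3.5,0,0],[-1,1.6,9.2,2.2,3.5,0,0],[-1,1.6,9.2,2.2,3.5,0,0]]'
python3 -m creep '[[-1,1.6,9.2,2.2,3.5,0,0],[-1,1.6,9.2,2.2,3.5,0,0],[-1,0,0,0,0,0,0]]'
python3 -m creep '[[-1,25.5,5.2,-3,0,0.8,1.4],[-1,25.5,5.2,-3,0,0.8,1.4],[-1,25.5,5.2,-3,0,0.8,1.4],[-1,25.5,5.2,-3,0,0.8,1.4],[-1,25.5,5.2,-3,0,0.8,1.4],[-1,25.5,5.2,-3,0,0.8,1.4],[-1,25.5,5.2,-3,0,0.8,1.4],[-1,25.5,5.2,-3,0,0.8,1.4]]'
python3 - <<'E'
from h import *
st();C=cur()
p=np.array([.5189,-.3561,.1024]);Rt=toolR(3.6,0);H=Tm(p,Rt);H[2,3]=.345;plan(C,H,16)
E
```

```text
time_s: 26.65
ee_pos: [0.5, 0.3125, 0.3879]
ee_rot: [2.603, -1.624, -0.067]
contact_force: [0.2, -0.8, -2.4]
grip_width: 0.27
time_s: 27.32
ee_pos: [0.4411, 0.2694, 0.3579]
ee_rot: [-2.364, 1.474, -0.301]
contact_force: [0.5, 0.0, -1.7]
grip_width: 0.268
time_s: 27.57
ee_pos: [0.4246, 0.2584, 0.34]
ee_rot: [-2.277, 1.42, -0.371]
contact_force: [-1.0, -0.4, -4.4]
grip_width: 0.271
time_s: 28.23
ee_pos: [0.4567, 0.0515, 0.3475]
ee_rot: [-2.115, 1.677, -0.448]
contact_force: [-0.0, -0.4, -2.3]
grip_width: 0.268
t 28.23 pos [0.4567 0.0515 0.3475] F [-0.  -0.4 -2.3] w 0.268 q [-0.234 -0.487  1.996  0.243  1.169  1.064]
16 rows [25.8, 0.09, 0.16, 0.01, 0.29, 0.52]
```

```bash
python3 -m creep '[[-1,25.8,0.1,0.2,0,0.3,0.52],[-1,25.8,0.1,0.2,0,0.3,0.52],[-1,25.8,0.1,0.2,0,0.3,0.52],[-1,25.8,0.1,0.2,0,0.3,0.52],[-1,25.8,0.1,0.2,0,0.3,0.52],[-1,25.8,0.1,0.2,0,0.3,0.52],[-1,25.8,0.1,0.2,0,0.3,0.52],[-1,25.8,0.1,0.2,0,0.3,0.52]]'
python3 -m creep '[[-1,25.8,0.1,0.2,0,0.3,0.52],[-1,25.8,0.1,0.2,0,0.3,0.52],[-1,25.8,0.1,0.2,0,0.3,0.52],[-1,25.8,0.1,0.2,0,0.3,0.52],[-1,25.8,0.1,0.2,0,0.3,0.52],[-1,25.8,0.1,0.2,0,0.3,0.52],[-1,25.8,0.1,0.2,0,0.3,0.52],[-1,25.8,0.1,0.2,0,0.3,0.52]]'
python3 -m creep '[[-1,0,11,19,0,0,0],[-1,0,11,19,0,0,0],[-1,0,11,19,0,0,0],[-1,0,11,19,0,0,0],[-1,0,11,19,0,0,0],[-1,0,11,19,0,0,0],[-1,0,11,19,0,0,0],[-1,0,0,0,0,0,0]]'
python3 c.py low
python3 - <<'E'
from h import *
C=cur()
p=np.array([.5189,-.3561,.107]);plan(C,Tm(p,toolR(3.6,0)),6)
E
```

```text
time_s: 28.9
ee_pos: [0.4966, -0.1517, 0.3457]
ee_rot: [-2.052, 1.771, -0.473]
contact_force: [0.4, -0.2, -2.4]
grip_width: 0.272
time_s: 29.57
ee_pos: [0.5192, -0.3569, 0.3436]
ee_rot: [-1.985, 1.862, -0.497]
contact_force: [1.1, 0.4, -3.0]
grip_width: 0.27
time_s: 30.23
ee_pos: [0.5163, -0.353, 0.1836]
ee_rot: [-1.984, 1.864, -0.482]
contact_force: [-1.4, 0.7, -3.7]
grip_width: 0.268
t 30.23 pos [ 0.5163 -0.353   0.1836] F [-1.4  0.7 -3.7] w 0.268 q [-0.958  0.17   1.78   0.533  0.982  0.296]
nominal scoop origin [ 0.5961 -0.3472  0.0836] x [ 0.998  0.065 -0.01 ] lip [ 0.646  -0.344   0.0831]
scene scoop_grip [([0.51, -0.351, 0.201], 0.83)]
scene scoop_lip [([0.651, -0.345, 0.082], 0.85)]
scene scoop [([0.596, -0.347, 0.084], 0.84)]
scene body in nominal frame: rect ((-0.765655517578125, -3.3648834228515625), (135.98887634277344, 108.45951080322266), 89.33026123046875) x [-0.0457  0.0517] y [-0.0692  0.0637]
floor plane (dz/dx,dz/dy,z0) [-0.0024 -0.0073  0.0038] 471
top scoop_grip [([0.513, -0.357, 0.212], 0.8)]
top scoop_lip [([0.652, -0.348, 0.092], 0.6)]
top scoop [([0.603, -0.354, 0.096], 0.71)]
top body in nominal frame: rect ((6.030170440673828, -5.798011779785156), (130.6380157470703, 100.73402404785156), 89.47775268554688) x [-0.0437  0.0551] y [-0.0679  0.0587]
floor plane (dz/dx,dz/dy,z0) [ 0.0043 -0.0117  0.0109] 554
6 rows [0.12, 6.83, 12.03, 0.02, -0.02, 0.01]
```

```bash
python3 -m creep '[[-1,0.3,6.8,12,0,0,0],[-1,0.3,6.8,12,0,0,0],[-1,0.3,6.8,12,0,0,0],[-1,0.3,6.8,12,0,0,0],[-1,0.3,6.8,12,0,0,0],[-1,0.3,5.8,10.2,0,0,0],[-1,0,0,0,0,0,0],[-1,0,0,0,0,0,0]]'
python3 -m creep '[[-1,0,0.8,1.3,0,0,0],[-1,0,0,0,0,0,0],[-1,0,0,0,0,0,0]]'
python3 -m creep '[[-1,0,0.6,1.1,0,0,0],[-1,0,0,0,0,0,0],[-1,0,0,0,0,0,0]]'
python3 -m creep '[[-1,0,0.6,1.1,0,0,0],[-1,0,0,0,0,0,0],[-1,0,0,0,0,0,0]]'
```

```text
time_s: 31.4
ee_pos: [0.5182, -0.3562, 0.1067]
ee_rot: [-1.982, 1.863, -0.494]
contact_force: [1.6, 0.1, -2.0]
grip_width: 0.273
time_s: 31.65
ee_pos: [0.5188, -0.3571, 0.1074]
ee_rot: [-1.983, 1.861, -0.499]
contact_force: [0.4, 0.6, -2.3]
grip_width: 0.271
time_s: 31.9
ee_pos: [0.5186, -0.3568, 0.1056]
ee_rot: [-1.983, 1.862, -0.497]
contact_force: [0.2, -1.1, -2.6]
grip_width: 0.272
time_s: 32.15
ee_pos: [0.5185, -0.3566, 0.1039]
ee_rot: [-1.983, 1.862, -0.496]
contact_force: [-0.0, 0.4, -3.5]
grip_width: 0.271
```

```bash
python3 -m creep '[[-1,0,0.5,0.9,0,0,0],[-1,0,0,0,0,0,0],[-1,0,0,0,0,0,0]]'
python3 -m creep '[[-1,0,0.4,0.6,0,0,0],[-1,0,0,0,0,0,0],[-1,0,0,0,0,0,0]]'
python3 c.py set | grep -v spot
```

```text
time_s: 32.4
ee_pos: [0.5187, -0.3568, 0.1031]
ee_rot: [-1.983, 1.862, -0.497]
contact_force: [-0.1, 0.6, -2.3]
grip_width: 0.269
time_s: 32.65
ee_pos: [0.5188, -0.357, 0.1027]
ee_rot: [-1.982, 1.862, -0.498]
contact_force: [0.3, -0.1, -0.5]
grip_width: 0.272
t 32.65 pos [ 0.5188 -0.357   0.1027] F [ 0.3 -0.1 -0.5] w 0.272 q [-0.96   0.292  1.829  0.613  0.829  0.17 ]
nominal scoop origin [ 0.5994 -0.3521  0.0034] x [ 0.998  0.062 -0.002] lip [ 0.6493 -0.349   0.0033]
scene scoop_grip [([0.512, -0.359, 0.12], 0.61)]
scene scoop_lip [([0.652, -0.35, 0.008], 0.58)]
scene scoop [([0.598, -0.35, 0.004], 0.95)]
scene body in nominal frame: rect ((-8.147430419921875, -11.571487426757812), (163.63722229003906, 136.76890563964844), 81.3739013671875) x [-0.0542  0.0527] y [-0.0741  0.0638]
floor plane (dz/dx,dz/dy,z0) [-0.0027  0.0023  0.004 ] 438
top scoop_grip [([0.515, -0.354, 0.12], 0.58)]
top scoop_lip [([0.652, -0.347, 0.0], 0.77)]
top scoop [([0.597, -0.355, 0.005], 0.61)]Traceback (most recent call last):
  File "c.py", line 14, in <module>
    print(c,'body in nominal frame: rect',cv
[... 174 characters left out ...]
                                                         ~~~~~~~~~~~~~^^^^^^^^^^^^^^^
    return _quantile_unchecked(
        a, q, axis, out, overwrite_input, method, keepdims, weights)
    return _ureduce(a,
                    func=_quantile_ureduce_func,
    ...<5 lines>...
                    overwrite_input=overwrite_input,
                    method=method)
    r = func(a, **kwargs)
    result = _quantile(arr,
                       quantiles=q,
    ...<2 lines>...
                       out=out,
                       weights=wgt)
    slices_having_nans = np.isnan(arr[-1, ...])
                                  ~~~^^^^^^^^^
IndexError: index -1 is out of bounds for axis 0 with size 0
```

```bash
python3 -m creep '[[-1,0,0.2,0.3,0,0,0],[0.3,0,0,0,0,0,0],[1,0,0,0,0,0,0],[1,0,0,0,0,0,0],[1,0,0,0,0,0,0],[1,0,0,0,0,0,0],[1,0,0,0,0,0,0],[1,0,0,0,0,0,0]]'
python3 -m creep '[[1,0,0,-5,0,0,0],[1,0,0,-15,0,0,0],[1,0,0,-20,0,0,0],[1,0,0,-20,0,0,0],[1,0,0,-20,0,0,0],[1,0,0,-20,0,0,0],[1,0,0,-20,0,0,0],[1,0,0,-20,0,0,0]]'
python3 -m creep '[[1,0,-10,-20,0,0,0],[1,0,-10,-20,0,0,0],[1,0,0,0,0,0,0],[1,0,0,0,0,0,0]]'
python3 - <<'E'
from h import *
st();im,d=snap('scene','end.png')
for n in ['scoop','scoop_lip','scoop_grip','potato0','bowl']: print(n,[np.round(x['xyz'],3).tolist() for x in env.spot_point(n,'scene')][:6])
env.get_image('top');print('bowl top',[np.round(x['xyz'],3).tolist() for x in env.spot_point('bowl','top')],[np.round(x['xyz'],3).tolist() for x in env.spot_point('potato0','top')])
cv2.imwrite('pics/endc.png',cv2.resize(im[50:400,80:480],None,fx=1.7,fy=1.7))
E
```

```text
time_s: 33.82
ee_pos: [0.5185, -0.3567, 0.1019]
ee_rot: [-1.983, 1.862, -0.497]
contact_force: [-0.9, -0.5, -0.3]
grip_width: 1.002
time_s: 34.48
ee_pos: [0.4483, -0.3608, 0.2246]
ee_rot: [-1.983, 1.862, -0.497]
contact_force: [-0.2, 0.2, 0.1]
grip_width: 0.999
time_s: 34.82
ee_pos: [0.4467, -0.3621, 0.2702]
ee_rot: [-1.984, 1.862, -0.503]
contact_force: [-0.4, -0.7, -0.4]
grip_width: 1.0
t 34.82 pos [ 0.4467 -0.3621  0.2702] F [-0.4 -0.7 -0.4] w 1.0 q [-1.092 -0.018  1.793  0.513  1.184  0.262]
scoop [[0.597, -0.35, 0.003]]
scoop_lip [[0.652, -0.349, 0.007]]
scoop_grip [[0.511, -0.358, 0.12], [0.61, 0.008, 0.002]]
potato0 [[0.543, 0.346, 0.023], [0.586, 0.349, 0.022], [0.584, 0.38, 0.027], [0.432, 0.172, -0.003], [0.613, 0.357, 0.033]]
bowl [[0.571, 0.346, -0.0], [0.594, -0.354, 0.004]]
bowl top [[0.567, 0.347, 0.004], [0.647, -0.349, 0.005], [0.617, 0.356, 0.036]] [[0.584, 0.35, 0.021], [0.613, 0.358, 0.032], [0.55, 0.343, 0.023], [0.584, 0.38, 0.023], [0.569, 0.311, 0.022]]
```

View pics/endc.png

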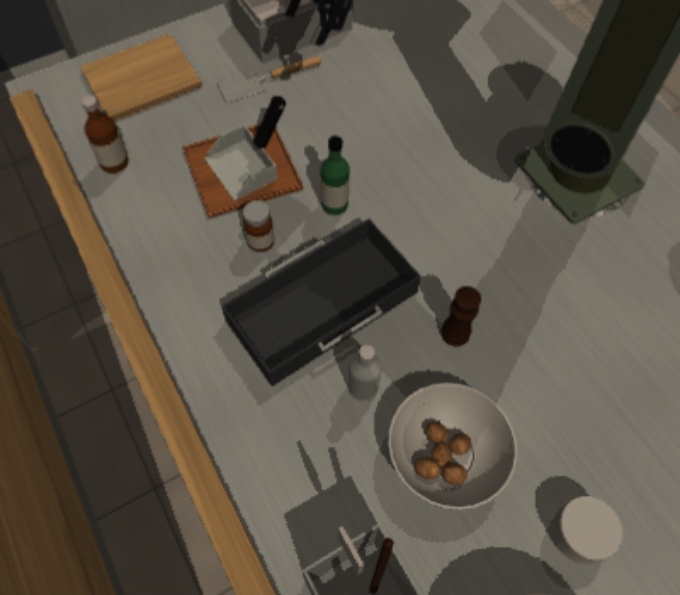

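The final view shows all five potatoes in the bowl, around (445,455). The scoop is level in its tray at (240,165), the pan is empty, and the other things are undisturbed.

```bash
python3 -c "
from cell import env
print(env.sign_off())"
```

```text
the job is handed in; nothing more can be done
None
```

I scooped all five potatoes from the pan in one pass and tipped them into the bowl with the scoop's lip about 7–8 cm above the table. I then set the scoop back in its tray, let go and handed the job in after about 35 s.

**Last checks:**
- The top camera found five potatoes in the bowl. The scene camera found only four of them, plus one false hit at the mill, but the picture itself shows five in the bowl and an empty pan.
- The bowl did not move measurably: it reads about (0.57, 0.347) m before and after.
- The scoop reads within about 3 mm of where it started, level in the tray.
- The gripper is open and clear of everything, and the other things look undisturbed.

**Force:** The largest force I read was about 20 N, when the scoop's lip met the pan's far wall.

**One failed check:** Just before release, the top camera's scoop outline gave no usable points, so that check gave no result. I relied on the scene camera and the force reading instead.

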